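Load the tray slide and hold it at its notch

ROBOT

A 6-joint arm with a two-finger parallel gripper is mounted at the origin on the work surface. World frame = base frame: x ahead of the robot, y to its left, z up, the work surface at z = 0. Lengths are in m, angles in degrees, forces in N, time in s.
With the tool pointing down it reaches from about 0.4 to 0.825 m from the base axis. Payload 7 kg.
Tool frame: the origin (TCP) lies midway between the tips of the shut fingers; the grasp point (between the pads) lies hold_point_z behind it (hold_point_z is the distance from the TCP to the grasp point, in m); z points along the fingers, y is the line along which they close (so a half turn about z gives the same grasp; the last joint's range is limited). The gripper opens to 88 mm and grips with 3 to 60 N. Pads are 19 mm wide; open, the fingers measure 130 mm over their backs; the gripper's body (78 mm by 193 mm) begins 47 mm behind the grasp point.
Start: joints at [92.768, 20.546, 0.682, 0, -70.136, -16.507], TCP at [0.16, 0.656, 0.227] pointing down, gripper open.
Joint ranges: [-176.03, 176.03], [-82.01, 121.73], [-58.28, 71.71], [-173.87, 95.51], [-174.79, -0.11], [-173.66, 173.66]. Speed limits (degrees/s): [136.94, 136.94, 172.46, 180, 180, 180].

INTERFACE

Orientations are given as [roll, pitch, yaw] about the fixed x, y, z axes, in that order (R = Rz(yaw) Ry(pitch) Rx(roll)).
In Python, from plant import * gives the robot as it stands.
- The arm moves only by the tool step_arm, never from a script. Its argument "steps" is a list that holds one entry, the list of rows, each a list of 6 numbers: the shift along the tool's x, y, z scaled (see below), then the turn, a rotation vector about the tool's x, y, z scaled (see below). In form: [[[tx, ty, tz, wx, wy, wz], ...]]. A call has 1 to 20 rows; each row is the pose to reach, as a shift and turn from the pose commanded when the call began, along the tool's axes at that moment; what a row does not reach only later rows make up. The controller multiplies each number of a shift by 100 mm and each number of a turn by 0.5 rad. A row lasts 1/10 s, in which the tool goes at most 50 mm and 8.59 degrees, less where a joint would pass 70% of its speed; a pose out of reach is approached as far as the arm can. A call with a number of a shift or a turn outside -1 to 1 is refused whole. A call with a gripper value outside its range is refused whole. "jaw" is the closure in counts, from 0 (fully open) to 255 (shut), set as the call begins (left out, the last holds). The fingers move at their own pace and stop on an object; the grip force is fixed at half the most. Time passes only in rows, so rows that repeat a pose let the fingers close. It gives the time, the measured TCP pose, the force, the opening and the grip force at its end, in the units of the state.
- get_obs(): the state, without advancing time (a new reading comes with each control period).
- snapshot(name): name is "side" or "top" or "wrist"; returns (picture, depth): 480x640x3 uint8, red, green, blue; 480x640 float32, m along the optical axis (not along the pixel's ray), 0 where there is no reading.
- calibration(name): a dict with "mtx" (3x3 intrinsics, pixels), "dist" ([k1, k2, p1, p2, k3] as OpenCV has them; the pictures are not rectified), "rvec" (rotation vector, rad) and "tvec" (3), from world to camera coordinates, as OpenCV has them. Camera axes: x right, y down, z forward; pixel columns grow to the right and rows downward; lengths in m; the calibration is good to about 2 mm. A picture is of the moment at which its call begins: read the wrist's pose just before it. calibration takes no time and is no camera call; for the wrist camera it gives the pose at the moment of the call.
- close_job(): hands the job in; it is judged then, once.
The state is a dict: "clock": time; "joint_pos": joint angles; "qvel": joint speeds; "tau": joint torques, N m; "tool_pos": TCP position; "orientation": TCP orientation; "force": force on the tool from outside, world axes, zero at the start; "moment": the same for the moment, N m; "opening": finger opening in m; "gripper_force": force on a finger pad.
Only numpy, scipy, OpenCV 4.12 (cv2) and the standard library are available. Lean on these libraries where they do the work, as an engineer would, in place of code of your own. Each camera call takes 0.05 s, during which the arm holds its last target. There are 200 camera calls.

TASK

Take the scoop, scoop at least three of the incense balls from the trough and tip them into the tray of the slide while it still stands at its right end, then stand the scoop upright on the bench again and let go of it. Then take the slide's black grip post and slide the loaded tray to the left until you feel its ball click into the notch level with the ball stop, without running past it, and finish holding the grip with the tray seated at the notch. Leave the other things on the bench where they are.

Things in the scene. Friction and masses are not known exactly. Their poses are not given: they have to be found in the camera images.
- scoop: steel hand scoop, standing on the bench, open at the nose. Pan from x = -32 to 40, 68 wide, floor 2 thick, side and back walls 29 high; before it a flat tongue, 1 thick, tapering at 45 degrees to a lip 30 wide at x = -50. Origin under the pan, x to its back, z up. Handle: wooden bar along x over the middle line, x = -24 to 40, 14 wide, z = 66.5 to 86.5, on a post at the back. 130 to 210 g
- scoop_grip (a point): middle height of the scoop's handle bar, straight above the pan's middle (scoop x = 0, y = 0, z = 76.5): the place to grip across the bar's 14 mm
- pan (a point): a point 12 mm up, 5 mm before the middle of the scoop's pan, amid the balls when it is loaded
- trough: fixed wooden trough with four incense balls, outside 200 (x) x 90 (y) x 42 high, inside 190 x 80, floor 6 above the bench. Origin under its middle, x away from the robot. At the end nearer the robot 45 degree slats cut 20 mm off the corners, to fit the scoop's lip. The balls start at x = -93 to -41; the floor beyond (+x) is bare: the scoop, pushed along it to that end, gets under the balls
- ball0_center (a point): centre of one of four alike hard brown incense balls, diameter 20, 10 g, lying in the trough
- ball1_center (a point): centre of one of four alike hard brown incense balls, diameter 20, 10 g, lying in the trough
- ball2_center (a point): centre of one of four alike hard brown incense balls, diameter 20, 10 g, lying in the trough
- ball3_center (a point): centre of one of four alike hard brown incense balls, diameter 20, 10 g, lying in the trough
- rail: fixed base of the loading slide, 100 (x) x 360 (y), two steel rails with end blocks. Origin under its middle; the carriage travels along its +y (to the robot's left)
- carriage (a joint): travel of the carriage along the rail's +y, m, 0 (right end) to 0.200 (left end); tray middle at rail y = joint - 90 mm. Rubs with about 2 N; starts between 0 and 0.025
- tray_floor (a point): middle of the carriage tray's inner floor, 37 above the bench, axes as the rail's. Open plywood tray, inside 96 x 96, walls 4 thick, inner depth 36, rim 73 above the bench
- slide_grip: upright black grip post of the carriage, 14 (x) x 22 (y, along the travel) x 66 high; its origin, the foot, is 44 above the bench and 86 before the tray's middle on the robot's side (-x of the rail); its top is 110 above the bench. Axes as the rail's
- ball_stop: fixed steel block, 60 tall, with a brass plunger, on the far (+x) side of the rail, 30 to 80 mm left of the rail's middle. The plunger's sprung ball drops between two small brass ridges at the middle of the carriage's far side. Origin on the rail's middle line, at bench height, level with the plunger; axes as the rail's
- notch (a point): where tray_floor lies when the carriage is seated in the detent; axes as the rail's. Pushed from the right, resistance begins about 14 mm short of it, rises to about 12 N in all and is overcome about 7 mm short; from there the ball draws the carriage in. As much resists leaving the notch on the far side; the rail runs on 30 mm or more
- carton_a: closed dark red carton with gold bands, 70 x 170 x 45, loose, beyond the trough; a bystander, origin under its middle
- carton_b: closed dark red carton like carton_a, beyond the slide; a bystander, origin under its middle
- open_carton: open white paper carton 75 x 110 x 35 (nearer the robot than the task's things); a bystander, origin under its middle
- sticks: flat bundle of brown incense sticks with yellow ends, 220 x 30 x 14, between and beyond the trough and the slide; a bystander, origin under its middle
- jar: low clear jar, diameter 64, height 50; a bystander, origin under its middle
- tape: ring of brown tape, diameter 90, height 24; a bystander, origin under its middle
- oil_bottle: small amber bottle, diameter 36, height 85; a bystander, origin under its middle

How it is judged (in metres and radians):
On the way, in this order (a step that is already met when the one before it is completed fails the run):
1. at least three balls lie in the scoop, lifted clear of the trough ((distance between each of ball0_center, ball1_center, ball2_center and pan below 0.05 m or distance between each of ball0_center, ball1_center, ball3_center and pan below 0.05 m or distance between each of ball0_center, ball2_center, ball3_center and pan below 0.05 m or distance between each of ball1_center, ball2_center, ball3_center and pan below 0.05 m) and height (world z) of scoop above 0.05 m), for 0.2 s.
2. at least three balls lie in the tray, the slide still more than 50 mm short of the notch (((horizontal distance between each of ball0_center, ball1_center, ball2_center and tray_floor below 0.06 m and height (world z) of ball0_center between 0.04 and 0.078 m and height (world z) of ball1_center between 0.04 and 0.078 m and height (world z) of ball2_center between 0.04 and 0.078 m) or (horizontal distance between each of ball0_center, ball1_center, ball3_center and tray_floor below 0.06 m and height (world z) of ball0_center between 0.04 and 0.078 m and height (world z) of ball1_center between 0.04 and 0.078 m and height (world z) of ball3_center between 0.04 and 0.078 m) or (horizontal distance between each of ball0_center, ball2_center, ball3_center and tray_floor below 0.06 m and height (world z) of ball0_center between 0.04 and 0.078 m and height (world z) of ball2_center between 0.04 and 0.078 m and height (world z) of ball3_center between 0.04 and 0.078 m) or (horizontal distance between each of ball1_center, ball2_center, ball3_center and tray_floor below 0.06 m and height (world z) of ball1_center between 0.04 and 0.078 m and height (world z) of ball2_center between 0.04 and 0.078 m and height (world z) of ball3_center between 0.04 and 0.078 m)) and y of tray_floor in the frame of notch below -0.05 m), for 0.2 s.
3. the scoop stands on the bench, let go, the slide still more than 50 mm short of the notch (height (world z) of scoop below 0.012 m and angle between scoop's own z axis and vertical below 0.12 rad and contact force between the fingers and scoop below 0.1 N and y of tray_floor in the frame of notch below -0.05 m), for 0.2 s.
At the end, for the whole second after the job is handed in: At least three balls in the tray; the tray within 3 mm of the notch along the rail and still (under 5 mm/s); the fingers hold its grip post (over 1.5 N); the scoop stands upright (within 7 degrees) and still on the bench, untouched (((horizontal distance between each of ball0_center, ball1_center, ball2_center and tray_floor below 0.06 m and height (world z) of ball0_center between 0.04 and 0.078 m and height (world z) of ball1_center between 0.04 and 0.078 m and height (world z) of ball2_center between 0.04 and 0.078 m) or (horizontal distance between each of ball0_center, ball1_center, ball3_center and tray_floor below 0.06 m and height (world z) of ball0_center between 0.04 and 0.078 m and height (world z) of ball1_center between 0.04 and 0.078 m and height (world z) of ball3_center between 0.04 and 0.078 m) or (horizontal distance between each of ball0_center, ball2_center, ball3_center and tray_floor below 0.06 m and height (world z) of ball0_center between 0.04 and 0.078 m and height (world z) of ball2_center between 0.04 and 0.078 m and height (world z) of ball3_center between 0.04 and 0.078 m) or (horizontal distance between each of ball1_center, ball2_center, ball3_center and tray_floor below 0.06 m and height (world z) of ball1_center between 0.04 and 0.078 m and height (world z) of ball2_center between 0.04 and 0.078 m and height (world z) of ball3_center between 0.04 and 0.078 m)) and y of tray_floor in the frame of notch between -0.003 and 0.003 m and velocity of joint carriage between -0.005 and 0.005 m/s and contact force between the fingers and slide_grip above 1.5 N and height (world z) of scoop below 0.012 m and angle between scoop's own z axis and vertical below 0.12 rad and linear speed of scoop below 0.02 m/s and contact force between the arm and scoop below 0.1 N); the arm keeps its last pose, push and grip.
It fails at once if the tray runs more than 10 mm past the notch (y of tray_floor in the frame of notch above 0.01 m).
It fails at once if a bystander is moved more than 30 mm (distance of any of carton_a, carton_b, open_carton, sticks, jar, tape, oil_bottle from where it was at the start of the episode above 0.03 m).
It also fails if it takes over 72 s, if anything falls off the work surface, if the arm or the gripper's body presses on something with over 40 N, if the wrist force passes 120 N, or if a joint passes its speed limit or range.

## Working session

There is one attempt and no reset: what is moved stays moved. The work goes in short steps, Python scripts to look and compute and a tool call to move; the robot and the scene stay as the last step left them, time stands still between calls to the robot, and variables do not carry over. Pictures are saved under pics/ and viewed, at most 10 in all, crops included, and the job is handed in when it is done.

Besides the shell and the picture viewer there is one more tool, called after "Request:" as name(argument=value, ...), one argument or row to a line, values as JSON. step_arm: Moves the arm, as the interface text tells. Its arguments: {"type":"object","properties":{"steps":{"type":"array","items":{"type":"array","items":{"type":"array","items":{"type":"number","minimum":-1,"maximum":1}}}},"jaw":{"type":"number"}},"required":["steps"]}

```bash
ls; mkdir -p pics
python3 - <<'E'
from plant import *
import cv2,numpy as np
print(get_obs())
for n in ["top","side"]:
    p,d=snapshot(n); np.savez(f"{n}.npz",p=p,d=d)
    cv2.imwrite(f"pics/{n}0.png",p[:,:,::-1])
    c=calibration(n); print(n,c)
E
```

```text
pics
{'clock': 0.0, 'joint_pos': array([ 9.27683926e+01,  2.05900834e+01,  6.31961394e-01, -1.94072112e-02,
       -7.01345086e+01, -1.65066559e+01]), 'qvel': array([-0.01289641, -0.00714845, -0.07119134,  0.01192723, -0.02828305,
       -0.07711967]), 'tau': array([ 4.15470122e-04, -5.82717884e+01,  2.93056834e+01,  6.99736968e+00,
        6.95154449e-03, -1.45626946e-04]), 'tool_pos': array([0.16022131, 0.65519754, 0.22562641]), 'orientation': array([ 1.79906003e+02, -8.82924415e-03, -1.37448656e+01]), 'force': array([-0.2752833 , -0.00707496, -0.31713437]), 'moment': array([-0.01214691,  0.01797931,  0.00953158]), 'gripper_force': 0.0, 'opening': 0.08742393557286011}
top {'mtx': array([[568.62212732,   0.        , 321.96323328],
       [  0.        , 568.62212732, 235.79995995],
       [  0.        ,   0.        ,   1.        ]]), 'dist': array([0.03554259, 0.        , 0.        , 0.        , 0.        ]), 'rvec': array([ 2.14567332, -2.1902069 ,  0.04731329]), 'tvec': array([-0.0019715 ,  0.5354225 ,  1.11039261])}
side {'mtx': array([[454.27040554,   0.        , 315.85372539],
       [  0.        , 454.27040554, 241.93587811],
       [  0.        ,   0.        ,   1.        ]]), 'dist': array([-0.09991678,  0.        ,  0.        ,  0.        ,  0.        ]), 'rvec': array([ 2.26629366, -0.70150724,  0.29621815]), 'tvec': array([-0.45144479,  0.2517103 ,  0.87655241])}
```

View pics/top0.png

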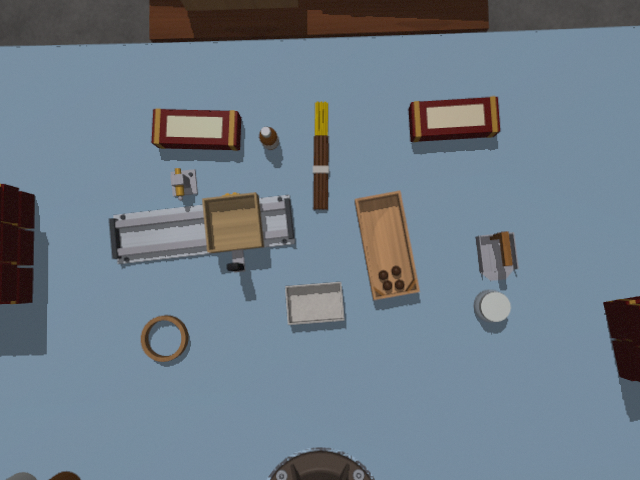

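View pics/side0.png

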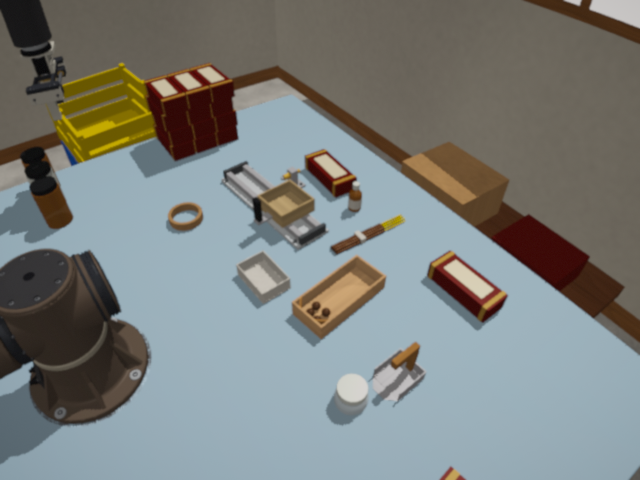

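```bash
cat > h.py <<'E'
from plant import *
import cv2,numpy as np
def load(n):
    z=np.load(f"{n}.npz"); return z['p'],z['d']
def cal(n):
    c=calibration(n); R=cv2.Rodrigues(c['rvec'])[0]; return c['mtx'],c['dist'],R,np.asarray(c['tvec']).ravel()
def cloud(p,d,c):
    K,D,R,t=c
    v,u=np.mgrid[0:480,0:640]
    n=cv2.undistortPoints(np.stack([u,v],-1).reshape(-1,1,2).astype(np.float64),K,D).reshape(480,640,2)
    X=np.dstack([n*d[...,None],d])
    W=(X-t)@R
    W[d==0]=np.nan
    return W
def atz(uv,z,c):
    K,D,R,t=c
    n=cv2.undistortPoints(np.array(uv,float).reshape(-1,1,2),K,D).reshape(-1,2)
    r=np.c_[n,np.ones(len(n))]@R; o=-R.T@t
    return o+r*((z-o[2])/r[:,2])[:,None]
def proj(P,c):
    K,D,R,t=c
    return cv2.projectPoints(np.array(P,float).reshape(-1,1,3),cv2.Rodrigues(R)[0],t,K,D)[0].reshape(-1,2)
E
python3 - <<'E'
from h import *
p,d=load("top"); c=cal("top"); W=cloud(p,d,c)
s,ds=load("side")
a=cv2.resize(p[180:320,340:540],(800,560)[:2],interpolation=cv2.INTER_CUBIC)
im=np.vstack([cv2.resize(p[215:295,460:540],(300,300),interpolation=3),cv2.resize(s[330:410,350:430],(300,300),interpolation=3)])
b=cv2.resize(p[180:310,170:300],(500,300),interpolation=3); b=cv2.resize(p[155:280,100:305],(500,300),interpolation=3)
b2=cv2.resize(p[185:305,345:425],(200,300),interpolation=3);b3=cv2.resize(s[160:260,220:340],(300,300),interpolation=3)
im=np.hstack([im,np.vstack([b,np.hstack([b2,b3])])])
cv2.imwrite("pics/crop.png",im[:,:,::-1])
print((d==0).sum())
# height summaries
def reg(u0,u1,v0,v1,z0,z1):
    w=W[v0:v1,u0:u1].reshape(-1,3); w=w[(w[:,2]>z0)&(w[:,2]<z1)]
    if len(w)<4: return None
    r=cv2.minAreaRect((w[:,:2]*1000).astype(np.float32)); return len(w),w.mean(0).round(4),[np.round(q,1) for q in r]
print("handle",reg(470,525,220,290,.08,.095))
print("scoopwalls",reg(470,525,220,290,.02,.04))
print("trough rim",reg(345,425,185,305,.036,.048))
print("tray rim",reg(195,270,185,260,.066,.08))
print("grip top",reg(220,250,240,285,.1,.12))
print("rail",reg(100,305,185,275,.01,.05))
print("stop",reg(165,205,160,205,.045,.07))
E
```

```text
1239
handle (288, array([ 0.5001, -0.3535,  0.0861]), [array([ 500.6, -354.1]), array([63.4, 15.8]), np.float64(5.1)])
scoopwalls (205, array([ 0.502 , -0.3549,  0.0277]), [array([ 479.1, -356.3]), array([106.5,  69.4]), np.float64(4.7)])
trough rim (891, array([ 0.509 , -0.1409,  0.0419]), [array([ 514.8, -138.9]), array([200.6,  92.1]), np.float64(9.1)])
tray rim (539, array([0.563 , 0.1592, 0.0723]), [array([562.5, 158.7]), array([104.6, 105.5]), np.float64(5.3)])
grip top (94, array([0.477 , 0.1496, 0.1092]), [array([476.9, 150.4]), array([13.9, 22. ]), np.float64(6.3)])
rail (6785, array([0.5561, 0.2206, 0.0277]), [array([558.1, 228.1]), array([369.6, 166.1]), np.float64(84.9)])
stop (264, array([0.644 , 0.2656, 0.0523]), [array([627.2, 253.2]), array([96.9, 38.7]), np.float64(38.8)])
```

View pics/crop.png

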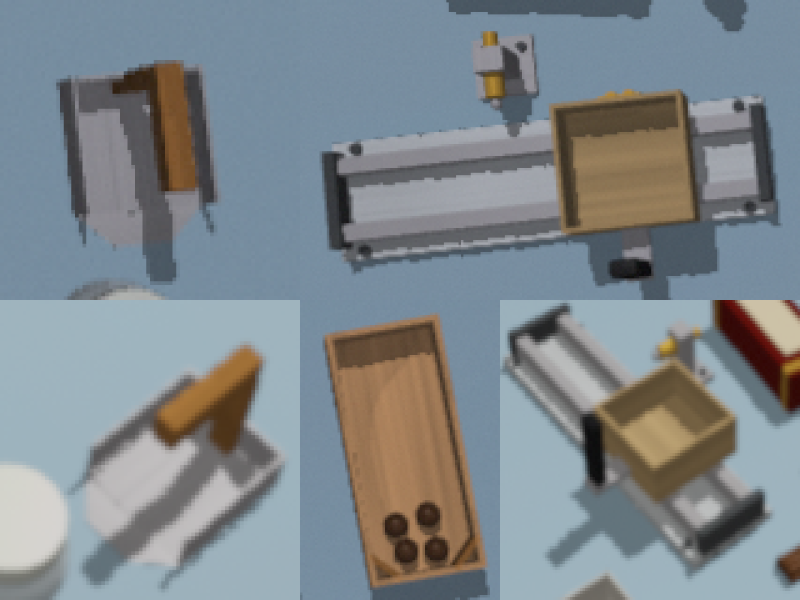

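The top crop shows the scoop's nose toward the robot (-x) and its handle post at the back. The balls are at the trough's slatted near end, and the tray is at the rail's right end with its grip post on the robot side. The sizes fit: handle 63x16, trough 200x92, tray 105x105, grip 14x22. I'll go to the scoop with yaw 0 along an arc.

Request:
step_arm(
  steps=[
    [[0,0,0,0,0,-0.48],[0,0,0,0,0,-0.48]],
  ],
  jaw=0,
)

```text
clock: 0.3
tool_pos: [0.1603, 0.6554, 0.226]
orientation: [179.9, 0.0, 0.3]
force: [0.3, 0.3, -0.4]
opening: 0.0879
gripper_force: 0.0
```

Request:
step_arm(
  steps=[
    [[1,1,0,0,0,0],[1,1,0,0,0,0],[1,1,0,0,0,0]],
  ],
)

```text
clock: 0.6
tool_pos: [0.2613, 0.5538, 0.226]
orientation: [179.9, 0.0, 0.0]
force: [1.0, 0.3, 0.2]
opening: 0.0874
gripper_force: 0.0
```

Request:
step_arm(
  steps=[
    [[1,1,0,0,0,0],[1,1,0,0,0,0],[1,1,0,0,0,0]],
  ],
)

```text
clock: 0.9
tool_pos: [0.3615, 0.4535, 0.2264]
orientation: [180.0, 0.0, -0.0]
force: [0.4, 1.3, 0.5]
opening: 0.0879
gripper_force: 0.0
```

Request:
step_arm(
  steps=[
    [[1,1,0,0,0,0],[1,1,0,0,0,0],[1,1,0,0,0,0]],
  ],
)

```text
clock: 1.2
tool_pos: [0.4615, 0.3536, 0.2264]
orientation: [180.0, 0.0, -0.0]
force: [0.6, 1.4, 0.2]
opening: 0.0879
gripper_force: 0.0
```

Request:
step_arm(
  steps=[
    [[0.3,1,0,0,0,0],[0.3,1,0,0,0,0],[0.3,1,0,0,0,0]],
  ],
)

```text
clock: 1.5
tool_pos: [0.4909, 0.2511, 0.2263]
orientation: [179.9, 0.1, -0.2]
force: [0.3, 0.0, 0.4]
opening: 0.0878
gripper_force: 0.0
```

Request:
step_arm(
  steps=[
    [[0,1,0,0,0,0],[0,1,0,0,0,0]],
  ],
)

```text
clock: 1.7
tool_pos: [0.4901, 0.1548, 0.226]
orientation: [180.0, 0.0, 0.1]
force: [0.8, -0.7, 0.2]
opening: 0.0876
gripper_force: 0.0
```

Request:
step_arm(
  steps=[
    [[0,1,0,0,0,0],[0,1,0,0,0,0]],
  ],
)

```text
clock: 1.9
tool_pos: [0.4899, 0.0542, 0.2265]
orientation: [-180.0, -0.0, 0.1]
force: [2.4, -0.0, 0.7]
opening: 0.0875
gripper_force: 0.0
```

Request:
step_arm(
  steps=[
    [[0,1,0,0,0,0],[0,1,0,0,0,0]],
  ],
)

```text
clock: 2.1
tool_pos: [0.49, -0.0459, 0.2267]
orientation: [-180.0, -0.0, 0.1]
force: [1.0, -0.3, -0.3]
opening: 0.0875
gripper_force: 0.0
```

Request:
step_arm(
  steps=[
    [[0,1,0,0,0,0],[0,1,0,0,0,0],[0,1,0,0,0,0]],
  ],
)

```text
clock: 2.4
tool_pos: [0.4896, -0.1488, 0.2261]
orientation: [180.0, 0.1, -0.3]
force: [0.0, 0.2, -0.1]
opening: 0.0879
gripper_force: 0.0
```

Run:
```python
import plant
from h import *
print([n for n in dir(plant) if n[0]!='_'], getattr(plant,'hold_point_z',None))
o=get_obs(); print(o)
```

```text
['PlanningError', 'calibration', 'close_job', 'get_obs', 'hold_point_z', 'snapshot'] 0.0188
{'clock': 2.4, 'joint_pos': array([ 5.12852966e+00,  5.12363009e+00, -1.96065417e+01,  3.14720551e-02,
       -6.53429065e+01,  8.45542407e+01]), 'qvel': array([ 4.85678222, -0.68489389, -0.80577731, -0.97439998,  0.26591065,
       -5.47074124]), 'tau': array([ -2.1711228 , -35.50000548,  29.03890371,   7.02416271,
         0.04703587,   1.24484081]), 'tool_pos': array([ 0.48963304, -0.14881603,  0.2261063 ]), 'orientation': array([ 1.79964608e+02,  7.00388110e-02, -3.04103316e-01]), 'force': array([ 0.00476033,  0.19277472, -0.12681548]), 'moment': array([ 0.08652071,  0.04745262, -0.00614269]), 'gripper_force': 0.0, 'opening': 0.08790015018024089}
```

Request:
step_arm(
  steps=[
    [[0,1,0,0,0,0],[0,1,0,0,0,0]],
  ],
)

```text
clock: 2.6
tool_pos: [0.4908, -0.2445, 0.2267]
orientation: [-180.0, -0.0, 0.2]
force: [1.0, -0.3, 0.1]
opening: 0.0877
gripper_force: 0.0
```

Request:
step_arm(
  steps=[
    [[0,1,0,0,0,-0.178],[0,1,0,0,0,-0.178],[0,1,0,0,0,-0.178],[0,1,0,0,0,-0.178],[0,1,0,0,0,-0.178]],
  ],
)

```text
clock: 3.1
tool_pos: [0.4906, -0.3434, 0.2262]
orientation: [-180.0, 0.0, 5.1]
force: [0.6, 1.1, 0.6]
opening: 0.0874
gripper_force: 0.0
```

Run:
```python
from h import *
o=get_obs(); print(o['tool_pos'],o['orientation'],o['force'])
c=cal("wrist"); p,d=snapshot("wrist"); W=cloud(p,d,c)
cv2.imwrite("pics/w1.png",p[:,:,::-1])
m=(W[...,2]>.08)&(W[...,2]<.093)&(abs(W[...,1]+.355)<.05)&(abs(W[...,0]-.5)<.06)
w=W[m]; print(len(w),w.mean(0)); print(cv2.minAreaRect((w[:,:2]*1000).astype(np.float32)))
```

```text
[ 0.49059965 -0.34340731  0.22623203] [-1.79972525e+02  2.91792978e-02  5.13100325e+00] [0.59228682 1.09777135 0.61269501]
1658 [ 0.50111321 -0.35578553  0.08632423]
((499.8691101074219, -356.02752685546875), (63.43648910522461, 14.01857852935791), 4.55535888671875)
```

View pics/w1.png

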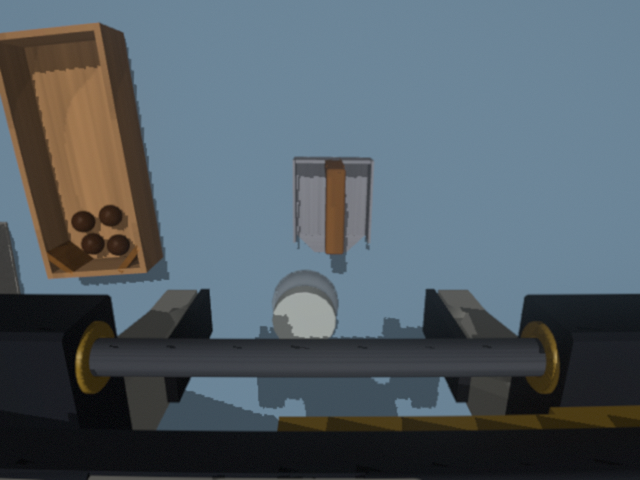

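The wrist view shows the bar running vertically in the image at about (335,205), with its centre at (0.500,-0.356), width 14.0 and length 63.4, which matches the top camera. I'll descend and grip.

Request:
step_arm(
  steps=[
    [[0,0.13,0,0,0,0.01],[0,0.13,1,0,0,0.01],[0,0.13,1,0,0,0.01]],
  ],
)

```text
clock: 3.45
tool_pos: [0.4936, -0.3573, 0.1274]
orientation: [179.9, -0.3, 4.9]
force: [0.4, 0.0, -0.5]
opening: 0.0875
gripper_force: 0.0
```

Request:
step_arm(
  steps=[
    [[0,0,0.3,0,0,0],[0,0,0.5,0,0,0],[0,0,0.685,0,0,0],[0,0,0.685,0,0,0]],
  ],
)

```text
clock: 3.85
tool_pos: [0.4905, -0.3561, 0.0557]
orientation: [-179.9, 0.2, 4.9]
force: [0.0, 1.0, -0.5]
opening: 0.0876
gripper_force: 0.0
```

Request:
step_arm(
  steps=[
    [[0,0,0,0,0,0],[0,0,0,0,0,0],[0,0,0,0,0,0],[0,0,0,0,0,0],[0,0,0,0,0,0],[0,0,0,0,0,0],[0,0,0,0,0,0],[0,0,0,0,0,0]],
  ],
  jaw=255,
)

```text
clock: 4.65
tool_pos: [0.4916, -0.3572, 0.0581]
orientation: [-180.0, 0.0, 4.8]
force: [0.7, 0.5, -0.1]
opening: 0.0289
gripper_force: 0.0
```

Run:
```python
from h import *
o=get_obs(); print(o['tool_pos'],o['orientation'],o['force'],o['moment'],o['opening'],o['gripper_force'],o['joint_pos'])
```

```text
[ 0.49164957 -0.35723169  0.05807176] [-1.79999040e+02  3.64977711e-03  4.82175289e+00] [ 0.70011652  0.49522381 -0.0706687 ] [-0.06028985  0.02451497  0.02319892] 0.028930200070961976 0.0 [-1.76046256e+01  2.32105635e+01 -1.96919419e+01  6.88732174e-04
 -4.71012348e+01  1.12425910e+02]
```

Request:
step_arm(
  steps=[
    [[0,0,0,0,0,0],[0,0,0,0,0,0],[0,0,0,0,0,0],[0,0,0,0,0,0]],
  ],
)

```text
clock: 5.05
tool_pos: [0.4915, -0.3571, 0.0579]
orientation: [-180.0, 0.0, 4.8]
force: [-0.3, 0.2, -0.7]
opening: 0.014
gripper_force: 30.0
```

Request:
step_arm(
  steps=[
    [[0,0,-0.1,0,0,0],[0,0,-0.3,0,0,0],[0,0,-0.6,0,0,0],[0,0,-1,0,0,0],[0,0,-1,0,0,0]],
  ],
)

```text
clock: 5.55
tool_pos: [0.4947, -0.359, 0.1648]
orientation: [179.7, -0.5, 4.9]
force: [0.4, -0.8, -1.2]
opening: 0.0138
gripper_force: 30.0
```

Run:
```python
from h import *
o=get_obs(); print(o['tool_pos'],o['orientation'],o['force'],o['moment'],o['opening'],o['gripper_force'])
```

```text
[ 0.49471143 -0.35895768  0.1648017 ] [179.68425464  -0.47688258   4.88550411] [ 0.42642375 -0.77971462 -1.21954998] [-0.14301603 -0.17319553  0.01054985] 0.013798016528753664 29.99968707561493
```

Request:
step_arm(
  steps=[
    [[0.29,-0.73,0,0,0,0],[0.29,-0.73,0,0,0,0]],
  ],
)

```text
clock: 5.75
tool_pos: [0.5146, -0.2808, 0.1588]
orientation: [-180.0, -0.1, 4.7]
force: [1.3, 0.4, -2.1]
opening: 0.014
gripper_force: 30.0
```

Request:
step_arm(
  steps=[
    [[0.29,-0.73,0,0,0,0],[0.29,-0.73,0,0,0,0]],
  ],
)

```text
clock: 5.95
tool_pos: [0.5377, -0.2046, 0.1586]
orientation: [-180.0, -0.0, 4.9]
force: [0.5, -0.3, -2.0]
opening: 0.0137
gripper_force: 30.0
```

Request:
step_arm(
  steps=[
    [[0.29,-0.73,0,0,0,-0.15],[0.29,-0.73,0,0,0,-0.15],[0.29,-0.73,0,0,0,-0.15],[0.29,-0.73,0,0,0,-0.15],[0.29,-0.73,0,0,0,-0.15]],
  ],
)

```text
clock: 6.45
tool_pos: [0.5597, -0.1321, 0.1582]
orientation: [180.0, 0.0, 9.1]
force: [0.4, -0.7, -1.7]
opening: 0.0138
gripper_force: 30.0
```

Run:
```python
from h import *
o=get_obs(); print(o['tool_pos'],o['orientation'],o['force'],o['moment'],o['opening'],o['gripper_force'])
c=cal("wrist"); p,d=snapshot("wrist"); W=cloud(p,d,c)
cv2.imwrite("pics/w2.png",p[:,:,::-1])
m=(W[...,2]>.038)&(W[...,2]<.046)&(abs(W[...,1]+.139)<.08)&(abs(W[...,0]-.515)<.13)
w=W[m]; print(len(w),w.mean(0)); print(cv2.minAreaRect((w[:,:2]*1000).astype(np.float32)))
m=(W[...,2]>.11)&(W[...,2]<.205)&(abs(W[...,1]+.139)<.06)&(abs(W[...,0]-.56)<.1)
w=W[m]; 
for a,b in [(.1,.115),(.115,.14),(.14,.18),(.18,.2)]:
  q=w[(w[:,2]>a)&(w[:,2]<b)]
  if len(q)>5: print(a,len(q),q.mean(0),cv2.minAreaRect((q[:,:2]*1000).astype(np.float32)))
```

```text
[ 0.55967434 -0.13210477  0.15817809] [1.79999046e+02 7.30087835e-03 9.10159692e+00] [ 0.37097948 -0.69742306 -1.72825018] [-0.03222313  0.00921665 -0.00310061] 0.013796638287300732 29.999701380729675
2322 [ 0.55513968 -0.13338449  0.04174505]
((513.168212890625, -140.04225158691406), (201.09397888183594, 90.4523696899414), 9.149826049804688)
0.1 542 [ 0.58375607 -0.12831047  0.11258721] ((571.971435546875, -130.48431396484375), (55.18538284301758, 67.942138671875), 9.06099796295166)
0.115 3289 [ 0.5860847  -0.12839929  0.12606991] ((573.5244750976562, -130.41693115234375), (52.229087829589844, 68.45795440673828), 9.257796287536621)
0.14 2274 [ 0.58095562 -0.12918972  0.16779132] ((578.2147216796875, -133.88775634765625), (40.238922119140625, 41.16027069091797), 71.32341766357422)
0.18 6625 [ 0.57417839 -0.13013551  0.18733073] ((567.5352783203125, -130.7161865234375), (30.98317527770996, 64.14078521728516), 82.78511810302734)
```

View pics/w2.png

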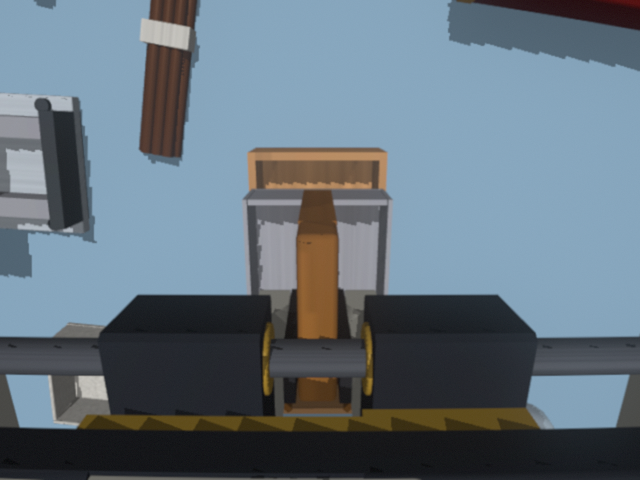

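The wrist view shows the scoop over the trough's bare end, with its back edge at row 195 and the trough end at row 155. Measured, it is centred laterally and aligned to within 0.1°. I'll lower it.

Request:
step_arm(
  steps=[
    [[0,0,0.4,0,0,0],[0,0,0.7,0,0,0],[0,0,0.85,0,0,0],[0,0,0.9,0,0,0],[0,0,0.92,0,0,0],[0,0,0.935,0,0,0],[0,0,0.935,0,0,0]],
  ],
)

```text
clock: 7.2
tool_pos: [0.5606, -0.1319, 0.0654]
orientation: [180.0, -0.1, 9.1]
force: [0.3, -0.0, -1.7]
opening: 0.0138
gripper_force: 30.0
```

Request:
step_arm(
  steps=[
    [[0,0,0.005,0,0,0],[0,0,0.01,0,0,0],[0,0,0.01,0,0,0]],
  ],
)

```text
clock: 7.5
tool_pos: [0.5601, -0.1316, 0.0639]
orientation: [180.0, -0.0, 9.1]
force: [-0.2, -0.2, -2.4]
opening: 0.0139
gripper_force: 30.0
```

Request:
step_arm(
  steps=[
    [[0,0,0.005,0,0,0],[0,0,0.01,0,0,0],[0,0,0.01,0,0,0],[0,0,0.01,0,0,0]],
  ],
)

```text
clock: 7.9
tool_pos: [0.5601, -0.1316, 0.0638]
orientation: [180.0, -0.0, 9.1]
force: [-4.2, 1.0, 9.5]
opening: 0.0134
gripper_force: 30.0
```

Request:
step_arm(
  steps=[
    [[0,0,0.005,0,0,0],[0,0,0.005,0,0,0],[0,0,0.005,0,0,0]],
  ],
)

```text
clock: 8.2
tool_pos: [0.5601, -0.1316, 0.0637]
orientation: [180.0, -0.0, 9.2]
force: [-5.0, 2.3, 13.3]
opening: 0.0135
gripper_force: 30.0
```

Request:
step_arm(
  steps=[
    [[-0.05,0,-0.007,0,0,0],[-0.15,0,-0.007,0,0,0],[-0.25,0,-0.007,0,0,0],[-0.35,0,-0.007,0,0,0],[-0.45,0,-0.007,0,0,0],[-0.53,0,-0.007,0,0,0],[-0.61,0,-0.007,0,0,0],[-0.68,0,-0.007,0,0,0],[-0.74,0,-0.007,0,0,0],[-0.78,0,-0.007,0,0,0],[-0.82,0,-0.007,0,0,0],[-0.82,0,-0.007,0,0,0]],
  ],
)

```text
clock: 9.4
tool_pos: [0.4798, -0.1448, 0.0638]
orientation: [180.0, -0.2, 9.2]
force: [3.1, -0.0, 6.4]
opening: 0.0138
gripper_force: 30.0
```

Request:
step_arm(
  steps=[
    [[-0.02,0,0,0,0,0],[-0.04,0,0,0,0,0],[-0.06,0,0,0,0,0],[-0.07,0,0,0,0,0],[-0.07,0,0,0,0,0]],
  ],
)

```text
clock: 9.9
tool_pos: [0.4735, -0.1459, 0.0638]
orientation: [180.0, -0.2, 9.2]
force: [3.7, 0.5, 5.4]
opening: 0.0139
gripper_force: 30.0
```

Run:
```python
from h import *
o=get_obs(); print(o['tool_pos'],o['orientation'],o['force'],o['moment'],o['opening'],o['gripper_force'])
p,d=snapshot("top"); s,_=snapshot("side")
im=np.hstack([cv2.resize(p[185:305,345:445],(400,480),interpolation=3),cv2.resize(s[230:350,280:380],(400,480),interpolation=3)])
cv2.imwrite("pics/t3.png",im[:,:,::-1])
```

```text
[ 0.4735109  -0.14587722  0.06381458] [179.95250193  -0.21955562   9.15984187] [3.74524474 0.47166717 5.41004991] [ 0.11141536 -1.39306682 -0.0607373 ] 0.013915025889721572 30.000804662704468
```

View pics/t3.png

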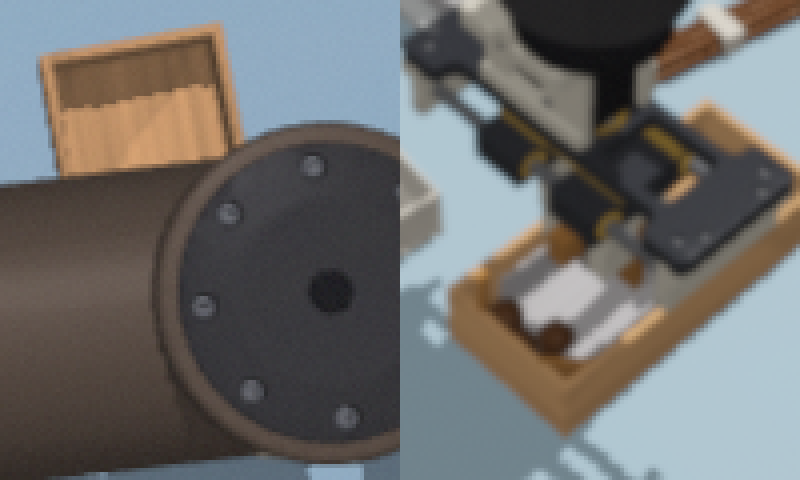

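The side view shows the scoop's nose at the trough's near end, with two balls in view at its mouth (around (510,310) and (555,335) in the picture). I'll creep in the last few millimetres.

Request:
step_arm(
  steps=[
    [[-0.01,0,0,0,0,0],[-0.02,0,0,0,0,0],[-0.03,0,0,0,0,0],[-0.03,0,0,0,0,0]],
  ],
)

```text
clock: 10.4
tool_pos: [0.4707, -0.1463, 0.0638]
orientation: [180.0, -0.2, 9.2]
force: [4.2, 0.2, 6.2]
opening: 0.0137
gripper_force: 30.0
```

Request:
step_arm(
  steps=[
    [[-0.01,0,0,0,0,0],[-0.02,0,0,0,0,0],[-0.02,0,0,0,0,0]],
  ],
)

```text
clock: 10.7
tool_pos: [0.469, -0.1466, 0.0639]
orientation: [179.9, -0.3, 9.2]
force: [4.9, 1.2, 5.7]
opening: 0.0136
gripper_force: 30.0
```

Request:
step_arm(
  steps=[
    [[-0.01,0,0,0,0,0],[-0.01,0,0,0,0,0],[0.04,0,-0.05,0,-0.175,0],[0.1,0,-0.075,0,-0.35,0],[0.155,0,-0.1,0,-0.524,0],[0.155,0,-0.1,0,-0.524,0],[0.155,0,-0.1,0,-0.524,0]],
  ],
)

```text
clock: 11.4
tool_pos: [0.4813, -0.144, 0.0715]
orientation: [-180.0, 15.1, 9.1]
force: [-0.4, 0.0, -1.8]
opening: 0.0139
gripper_force: 30.0
```

Request:
step_arm(
  steps=[
    [[-0.03,0,-0.1,0,0,0],[-0.08,0,-0.3,0,0,0],[-0.13,0,-0.5,0,0,0],[-0.18,0,-0.7,0,0,0],[-0.23,0,-0.88,0,0,0],[-0.25,0,-0.95,0,0,0],[-0.25,0,-0.95,0,0,0],[-0.25,0,-0.95,0,0,0]],
  ],
)

```text
clock: 12.2
tool_pos: [0.4821, -0.144, 0.1706]
orientation: [-180.0, 15.0, 9.1]
force: [-0.2, 0.9, -3.2]
opening: 0.0138
gripper_force: 30.0
```

Run:
```python
from h import *
o=get_obs(); print(o['tool_pos'],o['orientation'],o['force'],o['moment'],o['opening'],o['gripper_force'],o['joint_pos'])
s,_=snapshot("side"); p,_=snapshot("wrist")
im=np.hstack([cv2.resize(s[190:350,260:400],(420,480),interpolation=3),cv2.resize(p[160:480,180:460],(420,480),interpolation=3)[:,:380]])
cv2.imwrite("pics/t4.png",im[:,:,::-1])
```

```text
[ 0.48205632 -0.14400586  0.17064852] [-179.97289513   15.02177088    9.11029677] [-0.24859646  0.87505365 -3.21500661] [ 0.09092316 -1.02239741 -0.04754944] 0.01375655090916299 29.999438524246216 [  6.3383786   15.95105573 -15.73616692   0.72146352 -73.32028042
  92.47023368]
```

View pics/t4.png

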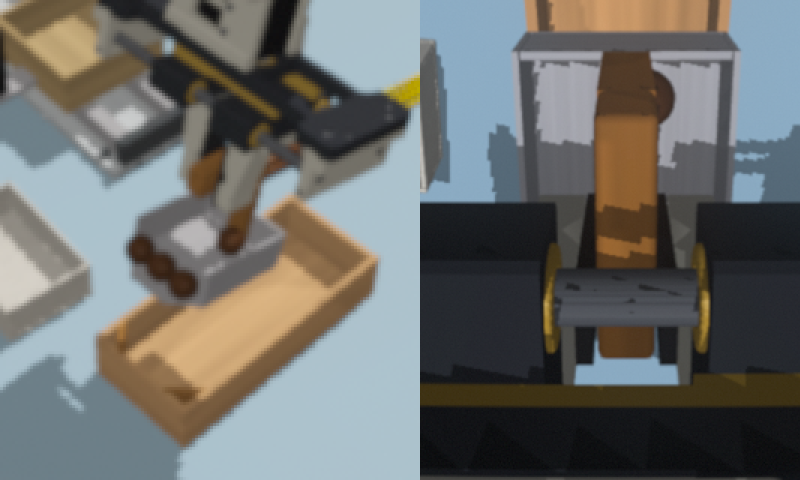

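The side view shows all four balls in the scoop. Three are on the tongue behind the 1 mm step (around (140,250) to (185,285)) and one is at the back. I'll tilt further so they roll into the walled pan before moving sideways.

Request:
step_arm(
  steps=[
    [[0,0,0,0,-0.1,0],[0,0,0,0,-0.25,0],[0,0,0,0,-0.4,0],[0,0,0,0,-0.55,0],[0,0,0,0,-0.628,0],[0,0,0,0,-0.628,0],[0,0,0,0,-0.628,0],[0,0,0,0,-0.628,0],[0,0,0,0,-0.628,0]],
  ],
)

```text
clock: 13.2
tool_pos: [0.4827, -0.1441, 0.1715]
orientation: [180.0, 32.9, 9.1]
force: [-0.3, -0.2, -1.8]
opening: 0.0138
gripper_force: 30.0
```

Run:
```python
from h import *
o=get_obs(); print(o['tool_pos'],o['orientation'],o['force'],o['moment'],o['opening'],o['gripper_force'],o['joint_pos'])
s,_=snapshot("side"); p,_=snapshot("wrist")
im=np.hstack([cv2.resize(s[190:350,260:400],(420,480),interpolation=3),cv2.resize(p[160:480,180:460],(420,480),interpolation=3)[:,:380]])
cv2.imwrite("pics/t5.png",im[:,:,::-1])
```

```text
[ 0.48274988 -0.14412783  0.17151801] [179.99652939  32.90792226   9.11340092] [-0.33236007 -0.17571619 -1.80736465] [ 0.31407004 -2.2437238   0.04640445] 0.013828510160696418 29.99954044818878 [  6.78221785  27.11584714  -5.36497825   1.26976373 -90.40524549
  91.96643616]
```

View pics/t5.png

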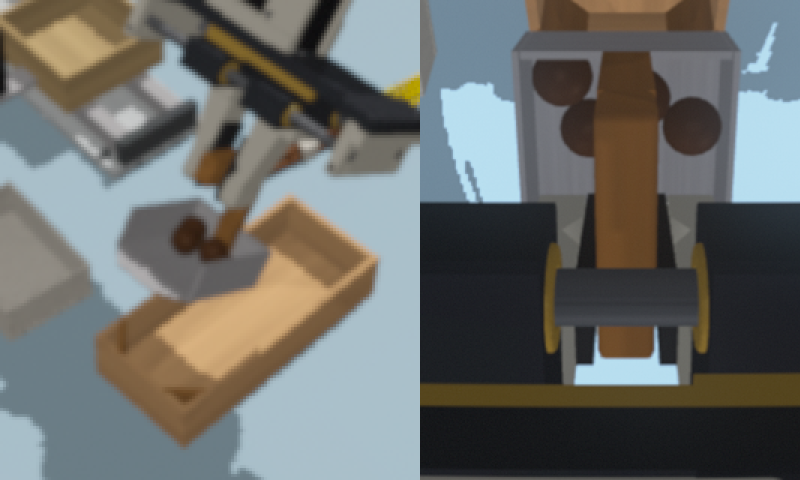

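All four balls now sit at the back of the pan. I'll carry them to the tray.

Request:
step_arm(
  steps=[
    [[0.1,-0.15,-0.07,0,0,0],[0.24,-0.39,-0.17,0,0,0],[0.41,-0.67,-0.29,0,0,0],[0.59,-0.95,-0.41,0,0,0]],
  ],
)

```text
clock: 13.7
tool_pos: [0.5394, -0.0374, 0.1738]
orientation: [-180.0, 32.9, 9.1]
force: [0.4, -0.5, -1.5]
opening: 0.0139
gripper_force: 30.0
```

Request:
step_arm(
  steps=[
    [[0.2,-0.32,-0.14,0,0,0],[0.39,-0.64,-0.27,0,0,0],[0.59,-0.95,-0.41,0,0,0]],
  ],
)

```text
clock: 14.0
tool_pos: [0.5952, 0.0685, 0.1759]
orientation: [-180.0, 33.0, 9.2]
force: [0.9, -0.1, -2.9]
opening: 0.0136
gripper_force: 30.0
```

Request:
step_arm(
  steps=[
    [[0.18,-0.29,-0.13,0,0,0],[0.34,-0.55,-0.24,0,0,0],[0.47,-0.77,-0.33,0,0,0],[0.56,-0.9,-0.39,0,0,0],[0.59,-0.95,-0.41,0,0,0],[0.59,-0.95,-0.41,0,0,0],[0.59,-0.95,-0.41,0,0,0]],
  ],
)

```text
clock: 14.7
tool_pos: [0.6502, 0.171, 0.1778]
orientation: [180.0, 33.0, 9.1]
force: [-0.6, -0.6, -1.9]
opening: 0.0135
gripper_force: 30.0
```

Run:
```python
from h import *
o=get_obs(); print(o['tool_pos'],o['orientation'],o['force'],o['opening'],o['joint_pos'])
p,d=snapshot("wrist");W=cloud(p,d,cal("wrist"))
def reg(x0,x1,y0,y1,z0,z1):
    w=W.reshape(-1,3); w=w[(w[:,0]>x0)&(w[:,0]<x1)&(w[:,1]>y0)&(w[:,1]<y1)&(w[:,2]>z0)&(w[:,2]<z1)]
    return None if len(w)<5 else (len(w),w.mean(0),cv2.minAreaRect((w[:,:2]*1000).astype(np.float32)))
print(reg(.48,.65,.05,.25,.068,.078)); print(reg(.44,.52,.08,.22,.1,.116))
```

```text
[0.65016342 0.17102028 0.17781885] [179.98419673  33.0185181    9.10381508] [-0.63700687 -0.60338358 -1.91203401] 0.013540481607839936 [  25.87286723   43.48088754   29.78406946   -9.49692982 -107.96500445
   72.86719678]
(204, array([0.60884783, 0.11880211, 0.07249114]), ((596.736572265625, 159.86422729492188), (33.89457321166992, 104.26646423339844), 5.465848922729492))
None
```

Request:
step_arm(
  steps=[
    [[0.02,0,0.06,0,0.14,0],[0.035,0,0.12,0,0.279,0],[0.045,0,0.19,0,0.45,0],[0.05,0,0.265,0,0.628,0],[0.05,0,0.265,0,0.628,0]],
  ],
)

```text
clock: 15.25
tool_pos: [0.6376, 0.1683, 0.1545]
orientation: [-180.0, 14.9, 9.1]
force: [-0.0, 0.9, -1.6]
opening: 0.0135
gripper_force: 30.0
```

Request:
step_arm(
  steps=[
    [[-0.025,0,0.04,0,0.14,0],[-0.05,0,0.075,0,0.279,0],[-0.075,0,0.105,0,0.4,0],[-0.1,0,0.13,0,0.524,0],[-0.1,0,0.13,0,0.524,0],[-0.16,0,0.115,0,0.698,0],[-0.16,0,0.115,0,0.698,0],[-0.16,0,0.115,0,0.698,0],[-0.22,0,0.11,0,0.873,0],[-0.22,0,0.11,0,0.873,0],[-0.22,0,0.11,0,0.873,0],[-0.22,0,0.11,0,0.873,0]],
  ],
)

```text
clock: 16.45
tool_pos: [0.6179, 0.1665, 0.1486]
orientation: [-180.0, -10.0, 9.1]
force: [0.3, 0.0, -0.6]
opening: 0.0139
gripper_force: 30.0
```

Request:
step_arm(
  steps=[
    [[-0.04,0,-0.02,0,0.12,0],[-0.077,0,-0.044,0,0.244,0],[-0.12,0,-0.06,0,0.38,0],[-0.17,0,-0.08,0,0.524,0],[-0.2,0,-0.09,0,0.6,0],[-0.235,0,-0.092,0,0.698,0],[-0.235,0,-0.092,0,0.698,0],[-0.235,0,-0.092,0,0.698,0],[-0.235,0,-0.092,0,0.698,0]],
  ],
)

```text
clock: 17.35
tool_pos: [0.5938, 0.1619, 0.1584]
orientation: [-179.9, -29.6, 8.7]
force: [-17.1, 59.3, -0.7]
opening: 0.0136
gripper_force: 30.1
```

Run:
```python
from h import *
o=get_obs(); print(o['tool_pos'],o['orientation'],o['force'],o['moment'],o['opening'],o['gripper_force'],o['joint_pos'])
s,_=snapshot("side"); p,_=snapshot("wrist")
im=np.hstack([cv2.resize(s[110:270,210:350],(420,480),interpolation=3),cv2.resize(p[160:480,180:460],(420,480),interpolation=3)[:,:380]])
cv2.imwrite("pics/t6.png",im[:,:,::-1])
```

```text
[0.59383775 0.16192451 0.15840462] [-179.86196072  -29.59434366    8.68680402] [-17.09170195  59.30984783  -0.70707782] [8.28767813 3.9149281  5.59290812] 0.013564190144913706 30.056408643722534 [ 15.50844513   3.58741929 -57.29166621  95.54099412  -3.24074574
 -11.48753762]
```

View pics/t6.png

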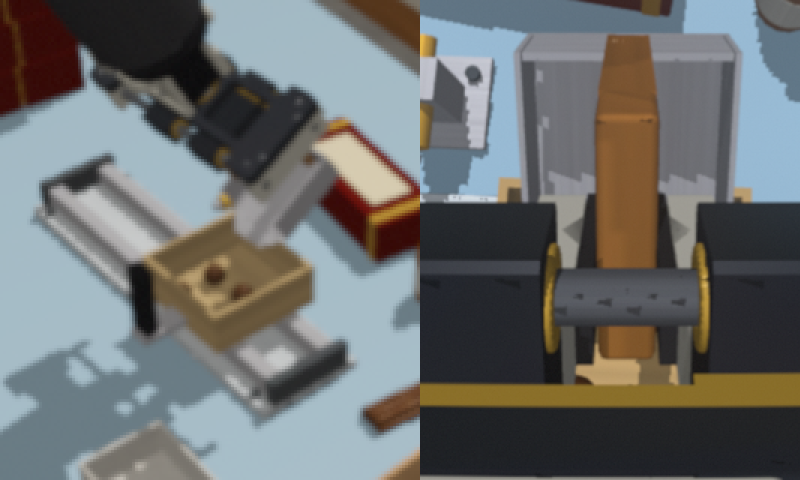

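The side view shows balls in the tray (around (213,272) and (242,292)), and the wrist view shows an empty pan. The wrist is near its singularity, though, with j4 at its limit, so I'll tilt back at once by the same path.

Request:
step_arm(
  steps=[
    [[0.02,0,0.01,0,-0.06,0],[0.055,0,0.032,0,-0.175,0],[0.1,0,0.06,0,-0.32,0],[0.142,0,0.082,0,-0.454,0],[0.18,0,0.1,0,-0.57,0],[0.214,0,0.123,0,-0.698,0],[0.214,0,0.123,0,-0.698,0],[0.214,0,0.123,0,-0.698,0],[0.214,0,0.123,0,-0.698,0]],
  ],
)

```text
clock: 18.35
tool_pos: [0.6192, 0.1686, 0.1581]
orientation: [179.9, -9.6, 9.2]
force: [-0.9, 0.4, -1.9]
opening: 0.0139
gripper_force: 30.0
```

Run:
```python
from h import *
o=get_obs(); print(o['tool_pos'],o['orientation'],o['force'],o['moment'],o['opening'],o['gripper_force'],o['joint_pos'],o['qvel'])
```

```text
[0.61924328 0.16858183 0.15809953] [179.91723355  -9.58011852   9.21222066] [-0.89936147  0.36224645 -1.9255001 ] [-0.19655934  0.68612315  0.0225889 ] 0.013888238472383895 29.99954044818878 [ 35.16489218  14.97993357 -19.90113683   5.84879448 -46.67477122
  60.33948364] [-0.01466201 -2.07314428 -5.98292823  3.3962864   3.39428118 -3.81691892]
```

Request:
step_arm(
  steps=[
    [[0.03,0,-0.15,0,-0.1,0],[0.06,0,-0.35,0,-0.22,0],[0.087,0,-0.49,0,-0.349,0],[0.087,0,-0.49,0,-0.349,0]],
  ],
)

```text
clock: 18.75
tool_pos: [0.6196, 0.1667, 0.2093]
orientation: [179.8, 0.3, 9.1]
force: [-0.6, -0.8, -2.5]
opening: 0.0135
gripper_force: 30.0
```

Request:
step_arm(
  steps=[
    [[-0.2,0.5,0,0,0,0],[-0.42,0.99,0,0,0,0]],
  ],
)

```text
clock: 18.95
tool_pos: [0.5925, 0.0687, 0.2062]
orientation: [179.8, 0.5, 9.2]
force: [0.7, -1.6, -2.1]
opening: 0.0136
gripper_force: 30.0
```

Request:
step_arm(
  steps=[
    [[-0.2,0.46,0,0,0,0],[-0.42,0.92,0,0,0,0],[-0.42,0.99,0,0,0,0]],
  ],
)

```text
clock: 19.25
tool_pos: [0.5643, -0.0393, 0.2078]
orientation: [179.8, 0.5, 8.9]
force: [0.7, 0.4, -2.1]
opening: 0.0137
gripper_force: 30.0
```

Request:
step_arm(
  steps=[
    [[-0.2,0.46,0,0,0,0],[-0.42,0.92,0,0,0,0],[-0.42,0.99,0,0,0,0]],
  ],
)

```text
clock: 19.55
tool_pos: [0.5388, -0.143, 0.2081]
orientation: [179.8, 0.5, 8.9]
force: [0.4, -0.0, -1.4]
opening: 0.0142
gripper_force: 30.0
```

Request:
step_arm(
  steps=[
    [[-0.2,0.46,0,0,0,0],[-0.42,0.92,0,0,0,0],[-0.42,0.99,0,0,0,0]],
  ],
)

```text
clock: 19.85
tool_pos: [0.5133, -0.2471, 0.2085]
orientation: [179.8, 0.5, 8.9]
force: [0.2, -0.4, -1.9]
opening: 0.0139
gripper_force: 30.0
```

Request:
step_arm(
  steps=[
    [[-0.2,0.46,0,0,0,0.05],[-0.42,0.92,0,0,0,0.15],[-0.42,0.99,0,0,0,0.15],[-0.42,0.99,0,0,0,0.15],[-0.42,0.99,0,0,0,0.15]],
  ],
)

```text
clock: 20.35
tool_pos: [0.4896, -0.3474, 0.2091]
orientation: [179.9, 0.5, 4.8]
force: [0.4, 0.4, -1.3]
opening: 0.0137
gripper_force: 30.0
```

Run:
```python
from h import *
o=get_obs(); print(o['tool_pos'],o['orientation'],o['force'],o['opening'],o['joint_pos'])
p,d=snapshot("top");W=cloud(p,d,cal("top"));np.savez("top2.npz",p=p,d=d)
s,_=snapshot("side")
w=W.reshape(-1,3)
def reg(x0,x1,y0,y1,z0,z1):
    q=w[(w[:,0]>x0)&(w[:,0]<x1)&(w[:,1]>y0)&(w[:,1]<y1)&(w[:,2]>z0)&(w[:,2]<z1)]
    return None if len(q)<5 else (len(q),q.mean(0),cv2.minAreaRect((q[:,:2]*1000).astype(np.float32)))
print("tray",reg(.48,.65,.05,.25,.068,.078)); print("grip",reg(.44,.52,.08,.22,.1,.116))
print("stop body",reg(.61,.68,.2,.32,.045,.07)); print("rail ends",reg(.5,.62,-.02,.45,.02,.066))
im=np.hstack([cv2.resize(p[155:280,100:305],(500,305),interpolation=3),cv2.resize(s[110:270,210:350],(267,305),interpolation=3)])
cv2.imwrite("pics/t7.png",im[:,:,::-1])
```

```text
[ 0.48956341 -0.34742824  0.20906167] [179.86827692   0.48230841   4.78986282] [ 0.44813319  0.4236061  -1.30772153] 0.013682690652750993 [-16.5316629   14.43104315 -10.48702546   0.32761049 -65.48368926
 111.18509206]
tray (505, array([0.56317953, 0.15993938, 0.0725678 ]), ((547.281982421875, 157.27268981933594), (134.9344024658203, 104.44921112060547), 5.192363739013672))
grip (95, array([0.47680062, 0.1494928 , 0.10884565]), ((476.93914794921875, 150.2006378173828), (13.740913391113281, 21.692115783691406), 7.961672306060791))
stop body (253, array([0.64547201, 0.26641175, 0.05220132]), ((643.480224609375, 266.3492736816406), (60.32206344604492, 24.277254104614258), 7.481341361999512))
rail ends (4908, array([0.55866383, 0.20514404, 0.03577091]), ((560.5729370117188, 199.16293334960938), (118.64527893066406, 423.48291015625), 0.026783036068081856))
```

View pics/t7.png

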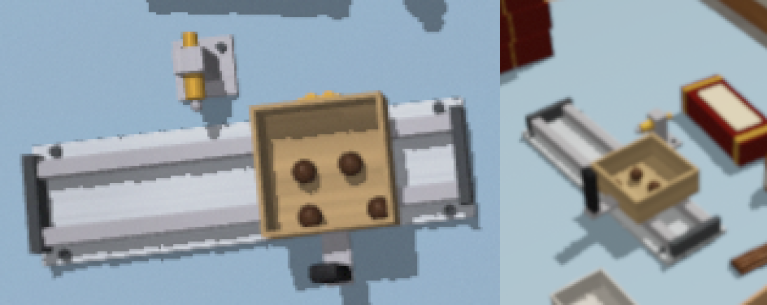

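All four balls lie in the tray (around (305,170), (350,163), (312,215), (378,207)), and the tray is still at the right end. I'll set the scoop down at its old place.

Request:
step_arm(
  steps=[
    [[0.02,0.09,0.3,0,0,0],[0.02,0.09,0.7,0,0,0],[0.02,0.09,1,0,0,0],[0.02,0.09,1,0,0,0]],
  ],
)

```text
clock: 20.85
tool_pos: [0.4893, -0.3546, 0.1055]
orientation: [-179.9, 0.8, 4.8]
force: [-1.6, -0.4, -2.2]
opening: 0.0137
gripper_force: 30.0
```

Request:
step_arm(
  steps=[
    [[0,0,0.2,0,0.017,0],[0,0,0.35,0,0.017,0],[0,0,0.45,0,0.017,0],[0,0,0.48,0,0.017,0],[0,0,0.5,0,0.017,0],[0,0,0.5,0,0.017,0]],
  ],
)

```text
clock: 21.45
tool_pos: [0.4918, -0.3572, 0.0604]
orientation: [179.9, -0.1, 4.8]
force: [0.8, 0.3, -2.6]
opening: 0.0138
gripper_force: 30.0
```

Request:
step_arm(
  steps=[
    [[0,0,0.01,0,0,0],[0,0,0.01,0,0,0],[0,0,0.01,0,0,0]],
  ],
)

```text
clock: 21.75
tool_pos: [0.4921, -0.3575, 0.0597]
orientation: [179.8, -0.1, 4.8]
force: [1.6, 1.5, 4.4]
opening: 0.0138
gripper_force: 30.0
```

Request:
step_arm(
  steps=[
    [[0,0,0.003,0,0,0],[0,0,0.003,0,0,0],[0,0,0.003,0,0,0],[0,0,0.003,0,0,0],[0,0,0.003,0,0,0],[0,0,0.003,0,0,0],[0,0,0.003,0,0,0],[0,0,0.003,0,0,0]],
  ],
  jaw=0,
)

```text
clock: 22.55
tool_pos: [0.4912, -0.3572, 0.0583]
orientation: [179.9, -0.0, 4.8]
force: [-0.6, -0.1, -0.3]
opening: 0.0725
gripper_force: 0.0
```

Request:
step_arm(
  steps=[
    [[0,0,-0.3,0,0,0],[0,0,-0.7,0,0,0],[0,0,-1,0,0,0],[0,0,-1,0,0,0]],
  ],
)

```text
clock: 22.95
tool_pos: [0.4936, -0.3583, 0.1635]
orientation: [179.6, -0.4, 4.8]
force: [0.5, -0.4, -0.4]
opening: 0.0877
gripper_force: 0.0
```

Request:
step_arm(
  steps=[
    [[0,0,-0.5,0,0,0],[0,0,-0.7,0,0,0],[0,0,-0.7,0,0,0]],
  ],
)

```text
clock: 23.25
tool_pos: [0.4926, -0.3576, 0.2319]
orientation: [179.7, -0.3, 4.8]
force: [0.8, -0.0, -0.2]
opening: 0.0879
gripper_force: 0.0
```

Run:
```python
from h import *
o=get_obs(); print(o['tool_pos'],o['orientation'],o['force'],o['opening'],o['joint_pos'])
p,d=snapshot("wrist");w=cloud(p,d,cal("wrist")).reshape(-1,3)
for a,b in [(.078,.095),(.022,.035)]:
    q=w[(abs(w[:,0]-.495)<.07)&(abs(w[:,1]+.357)<.06)&(w[:,2]>a)&(w[:,2]<b)]; print(len(q),q.mean(0),cv2.minAreaRect((q[:,:2]*1000).astype(np.float32)),np.linalg.lstsq(np.c_[q[:,:2],np.ones(len(q))],q[:,2],rcond=None)[0])
```

```text
[ 0.49264532 -0.35764111  0.23189394] [179.709477    -0.32906855   4.80121047] [ 0.83841286 -0.04066981 -0.24997874] 0.08792961970113489 [-17.51976026  13.90261147  -8.05310224   0.15547797 -67.62961086
 112.26148295]
1612 [ 0.50273953 -0.35613174  0.0840022 ] ((501.705078125, -356.0691223144531), (63.83736038208008, 13.690740585327148), 4.96471643447876) [-0.00450271 -0.01222832  0.081911  ]
735 [ 0.5102503  -0.35559353  0.02629485] ((497.3622131347656, -356.6295471191406), (72.41524505615234, 68.22793579101562), 4.671519756317139) [0.00123231 0.00184292 0.0263214 ]
```

The scoop stands level at its old place. Now to the grip post, with the jaws closing along the travel.

Request:
step_arm(
  steps=[
    [[0.02,-0.4,0,0,0,0],[0.05,-0.9,0,0,0,0],[0.05,-1,0,0,0,0]],
  ],
)

```text
clock: 23.6
tool_pos: [0.4866, -0.2535, 0.2266]
orientation: [180.0, 0.1, 4.9]
force: [-0.1, -0.8, 0.9]
opening: 0.0879
gripper_force: 0.0
```

Request:
step_arm(
  steps=[
    [[0.02,-0.5,0,0,0,0],[0.05,-1,0,0,0,0]],
  ],
)

```text
clock: 23.8
tool_pos: [0.4833, -0.156, 0.2263]
orientation: [179.9, 0.1, 4.7]
force: [1.8, 0.8, -0.1]
opening: 0.0877
gripper_force: 0.0
```

Request:
step_arm(
  steps=[
    [[0.02,-0.5,0,0,0,0],[0.05,-1,0,0,0,0]],
  ],
)

```text
clock: 24.0
tool_pos: [0.48, -0.0554, 0.2265]
orientation: [179.9, 0.1, 4.7]
force: [1.7, 0.8, 0.4]
opening: 0.0875
gripper_force: 0.0
```

Request:
step_arm(
  steps=[
    [[0.02,-0.5,0,0,0,0],[0.05,-1,0,0,0,0]],
  ],
)

```text
clock: 24.2
tool_pos: [0.4766, 0.0447, 0.2265]
orientation: [179.9, 0.1, 4.8]
force: [1.6, -0.4, 1.1]
opening: 0.0877
gripper_force: 0.0
```

Request:
step_arm(
  steps=[
    [[0.02,-0.5,0,0,0,-0.018],[0.07,-1,0,0,0,-0.018],[0.07,-1,0,0,0,-0.018],[0.07,-1,0,0,0,-0.018],[0.07,-1,0,0,0,-0.018]],
  ],
)

```text
clock: 24.7
tool_pos: [0.4759, 0.1424, 0.2264]
orientation: [179.8, 0.1, 5.3]
force: [0.7, 0.4, 0.3]
opening: 0.0877
gripper_force: 0.0
```

Run:
```python
from h import *
o=get_obs(); print(o['tool_pos'],o['orientation'],o['force'],o['opening'])
p,d=snapshot("wrist");w=cloud(p,d,cal("wrist")).reshape(-1,3)
cv2.imwrite("pics/w8.png",p[:,:,::-1])
def reg(x0,x1,y0,y1,z0,z1):
    q=w[(w[:,0]>x0)&(w[:,0]<x1)&(w[:,1]>y0)&(w[:,1]<y1)&(w[:,2]>z0)&(w[:,2]<z1)]
    return None if len(q)<5 else (len(q),q.mean(0),cv2.minAreaRect((q[:,:2]*1000).astype(np.float32)))
print(reg(.44,.52,.1,.2,.1,.116)); print(reg(.5,.65,.05,.25,.068,.078)); 
for a,b in [(.03,.045),(.045,.055),(.055,.07)]: print(reg(.615,.7,.2,.32,a,b))
```

```text
[0.47588901 0.14244735 0.22641328] [1.79832417e+02 6.91895342e-02 5.27890732e+00] [0.70954872 0.37453862 0.3304289 ] 0.08774014588941698
(681, array([0.47719623, 0.14865264, 0.10916158]), ((476.2483215332031, 148.7134552001953), (13.68441390991211, 21.255828857421875), 5.007406711578369))
(3966, array([0.56380367, 0.15736699, 0.07295852]), ((561.0370483398438, 156.51539611816406), (103.58483123779297, 104.90799713134766), 5.174510478973389))
(83, array([0.61942669, 0.26159705, 0.04214218]), ((618.089111328125, 262.1884765625), (7.6935296058654785, 15.461977005004883), 18.550844192504883))
(128, array([0.61968949, 0.26253928, 0.04780405]), ((618.7451171875, 263.0365295410156), (7.461333751678467, 14.677111625671387), 5.934803009033203))
None
```

View pics/w8.png

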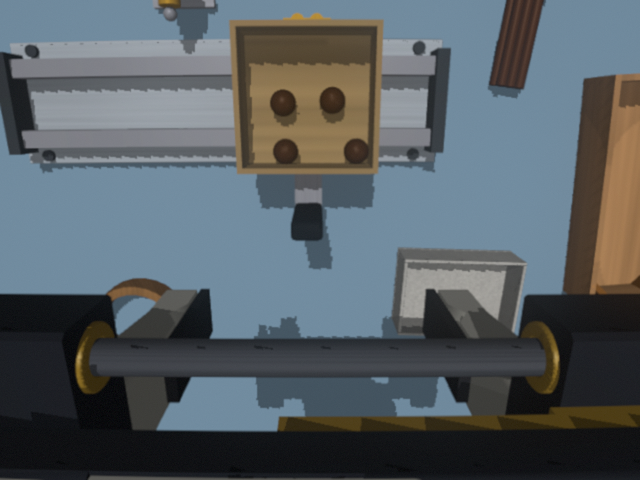

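The wrist view shows the four balls in the tray and the post at (307,222), which measures (0.4765,0.149), yaw 5.2°. I'll descend around it and grip.

Request:
step_arm(
  steps=[
    [[0.01,-0.065,0.4,0,0,0],[0.01,-0.065,0.8,0,0,0],[0.01,-0.065,0.9,0,0,0],[0.01,-0.065,0.9,0,0,0]],
  ],
)

```text
clock: 25.15
tool_pos: [0.4763, 0.148, 0.1364]
orientation: [179.8, 0.1, 5.2]
force: [0.9, -0.5, -0.3]
opening: 0.0878
gripper_force: 0.0
```

Request:
step_arm(
  steps=[
    [[0,0,0.4,0,0,0],[0,0,0.65,0,0,0],[0,0,0.73,0,0,0],[0,0,0.73,0,0,0],[0,0,0.73,0,0,0]],
  ],
)

```text
clock: 25.65
tool_pos: [0.4782, 0.1501, 0.0662]
orientation: [179.9, -0.2, 5.3]
force: [0.1, 0.2, 0.8]
opening: 0.0876
gripper_force: 0.0
```

Request:
step_arm(
  steps=[
    [[0,0,0,0,0,0],[0,0,0,0,0,0],[0,0,0,0,0,0],[0,0,0,0,0,0],[0,0,0,0,0,0],[0,0,0,0,0,0],[0,0,0,0,0,0],[0,0,0,0,0,0],[0,0,0,0,0,0],[0,0,0,0,0,0],[0,0,0,0,0,0],[0,0,0,0,0,0]],
  ],
  jaw=255,
)

```text
clock: 26.85
tool_pos: [0.4769, 0.1495, 0.0643]
orientation: [179.9, -0.0, 5.3]
force: [0.4, -0.5, -1.4]
opening: 0.0221
gripper_force: 30.0
```

Request:
step_arm(
  steps=[
    [[0,-0.03,0,0,0,0],[0,-0.1,0,0,0,0],[0,-0.2,0,0,0,0],[0,-0.3,0,0,0,0],[0,-0.4,0,0,0,0],[0,-0.5,0,0,0,0],[0,-0.6,0,0,0,0],[0,-0.67,0,0,0,0],[0,-0.72,0,0,0,0],[0,-0.75,0,0,0,0],[0,-0.75,0,0,0,0]],
  ],
)

```text
clock: 27.95
tool_pos: [0.4698, 0.2249, 0.0643]
orientation: [179.9, -0.0, 5.3]
force: [-3.8, 1.1, 3.8]
opening: 0.0218
gripper_force: 30.0
```

Request:
step_arm(
  steps=[
    [[0,-0.02,0,0,0,0],[0,-0.04,0,0,0,0],[0,-0.04,0,0,0,0]],
  ],
)

```text
clock: 28.25
tool_pos: [0.4695, 0.2282, 0.0643]
orientation: [179.9, -0.0, 5.3]
force: [-4.2, -1.1, 5.8]
opening: 0.022
gripper_force: 30.0
```

Request:
step_arm(
  steps=[
    [[0,-0.02,0,0,0,0],[0,-0.04,0,0,0,0],[0,-0.04,0,0,0,0]],
  ],
)

```text
clock: 28.55
tool_pos: [0.4691, 0.2322, 0.0643]
orientation: [179.9, -0.0, 5.3]
force: [-3.8, -0.9, 5.7]
opening: 0.0222
gripper_force: 30.0
```

Request:
step_arm(
  steps=[
    [[0,-0.02,0,0,0,0],[0,-0.03,0,0,0,0],[0,-0.03,0,0,0,0]],
  ],
)

```text
clock: 28.85
tool_pos: [0.4688, 0.2351, 0.0643]
orientation: [179.9, -0.0, 5.3]
force: [-3.2, -2.1, 6.4]
opening: 0.0219
gripper_force: 30.0
```

Request:
step_arm(
  steps=[
    [[0,-0.02,0,0,0,0],[0,-0.02,0,0,0,0]],
  ],
)

```text
clock: 29.05
tool_pos: [0.4687, 0.2366, 0.0643]
orientation: [179.8, -0.0, 5.3]
force: [-2.7, -5.1, 6.5]
opening: 0.0218
gripper_force: 30.0
```

Request:
step_arm(
  steps=[
    [[0,-0.02,0,0,0,0],[0,-0.02,0,0,0,0]],
  ],
)

```text
clock: 29.25
tool_pos: [0.4685, 0.2378, 0.0642]
orientation: [179.8, 0.0, 5.3]
force: [-0.8, -7.0, 6.5]
opening: 0.0219
gripper_force: 30.0
```

Request:
step_arm(
  steps=[
    [[0,-0.02,0,0,0,0],[0,-0.02,0,0,0,0]],
  ],
)

```text
clock: 29.45
tool_pos: [0.4683, 0.2404, 0.0643]
orientation: [179.8, -0.0, 5.3]
force: [-3.7, -4.1, 6.3]
opening: 0.0219
gripper_force: 30.0
```

Request:
step_arm(
  steps=[
    [[0,-0.015,0,0,0,0],[0,-0.015,0,0,0,0]],
  ],
)

```text
clock: 29.65
tool_pos: [0.4681, 0.2422, 0.0642]
orientation: [179.9, -0.0, 5.3]
force: [-3.6, -2.8, 5.8]
opening: 0.0222
gripper_force: 30.0
```

Request:
step_arm(
  steps=[
    [[0,-0.01,0,0,0,0],[0,-0.01,0,0,0,0]],
  ],
)

```text
clock: 29.85
tool_pos: [0.468, 0.2432, 0.0643]
orientation: [179.9, -0.0, 5.3]
force: [-2.4, -2.2, 5.6]
opening: 0.0221
gripper_force: 30.0
```

Request:
step_arm(
  steps=[
    [[0,-0.01,0,0,0,0],[0,-0.01,0,0,0,0]],
  ],
)

```text
clock: 30.05
tool_pos: [0.4679, 0.2444, 0.0643]
orientation: [179.9, -0.0, 5.3]
force: [-4.3, -2.5, 5.5]
opening: 0.0219
gripper_force: 30.0
```

Request:
step_arm(
  steps=[
    [[0,-0.01,0,0,0,0],[0,-0.01,0,0,0,0]],
  ],
)

```text
clock: 30.25
tool_pos: [0.4678, 0.2454, 0.0643]
orientation: [179.9, -0.0, 5.3]
force: [-3.5, -1.8, 6.8]
opening: 0.0223
gripper_force: 30.0
```

Request:
step_arm(
  steps=[
    [[0,-0.01,0,0,0,0],[0,-0.01,0,0,0,0],[0,-0.01,0,0,0,0]],
  ],
)

```text
clock: 30.55
tool_pos: [0.4677, 0.2466, 0.0643]
orientation: [179.9, -0.0, 5.3]
force: [-2.6, -1.6, 6.1]
opening: 0.0221
gripper_force: 30.0
```

Request:
step_arm(
  steps=[
    [[0,-0.01,0,0,0,0],[0,-0.01,0,0,0,0],[0,-0.01,0,0,0,0]],
  ],
)

```text
clock: 30.85
tool_pos: [0.4677, 0.2478, 0.0643]
orientation: [179.9, -0.0, 5.3]
force: [-4.5, -0.6, 5.4]
opening: 0.022
gripper_force: 30.0
```

Run:
```python
from h import *
F=[];T=[]
for n in ["wrist","side"]:
    p,d=snapshot(n); o=get_obs(); F.append(o['force']);T.append(o['tool_pos'])
    np.savez(n+"9.npz",p=p,d=d)
    if n=="wrist":
        wr=p; w=cloud(p,d,cal("wrist")).reshape(-1,3)
        q=w[(w[:,0]>.49)&(w[:,0]<.64)&(w[:,1]>.15)&(w[:,1]<.35)&(w[:,2]>.069)&(w[:,2]<.077)]
        if len(q)>5: print(len(q),q.mean(0),cv2.minAreaRect((q[:,:2]*1000).astype(np.float32)))
        q=w[(w[:,0]>.6)&(w[:,0]<.7)&(w[:,1]>.2)&(w[:,1]<.32)&(w[:,2]>.04)&(w[:,2]<.066)]; print(len(q),q.mean(0))
print(F,T)
im=np.hstack([cv2.resize(wr,(460,345)),cv2.resize(p[130:235,210:315],(340,345),interpolation=3)])
cv2.imwrite("pics/t9.png",im[:,:,::-1])
```

```text
10574 [0.52997247 0.25322908 0.07263988] ((539.7685546875, 254.18226623535156), (80.67842102050781, 104.94559478759766), 5.228229999542236)
0 [nan nan nan]
[array([-3.96155704, -1.1260243 ,  5.9282046 ]), array([-3.39409218, -0.88326822,  5.05267198])] [array([0.46765921, 0.2477623 , 0.06428874]), array([0.46764031, 0.24777046, 0.06427493])]<stdin>:10: RuntimeWarning: Mean of empty slice.
  ret = um.true_divide(
```

View pics/t9.png

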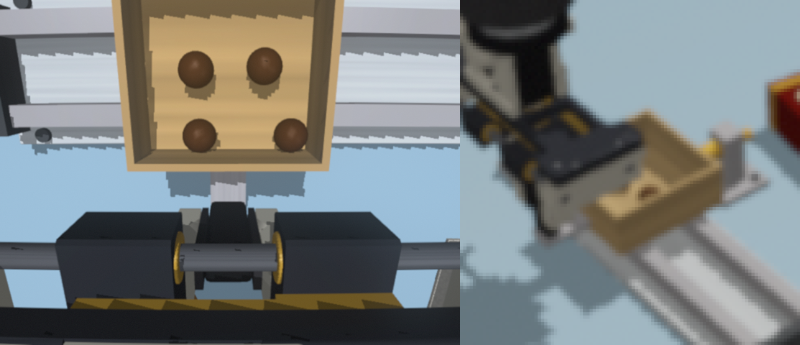

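The side view shows the plunger at the tray's far side near its middle, and measured from the images the tray is about 1.5 mm short. I'll probe further in 1 mm steps.

Request:
step_arm(
  steps=[
    [[0,-0.01,0,0,0,0],[0,-0.01,0,0,0,0],[0,-0.01,0,0,0,0],[0,-0.01,0,0,0,0]],
  ],
)

```text
clock: 31.35
tool_pos: [0.4675, 0.2489, 0.0643]
orientation: [179.9, -0.0, 5.3]
force: [-3.6, -0.3, 5.7]
opening: 0.0218
gripper_force: 30.0
```

Run:
```python
from h import *
import time
o=get_obs(); print(o['force'],o['tool_pos'])
F=[]
for n in ["top","top","top"]:
    p,d=snapshot(n); F.append(get_obs()['force'])
print(np.mean(F,0)); np.savez("top10.npz",p=p,d=d)
c=cal("top")
a=np.radians(5.2); yr=np.array([-np.sin(a),np.cos(a)]); xr=np.array([np.cos(a),np.sin(a)])
def gold(z,box):
    p=z['p'].astype(int); W=cloud(z['p'],z['d'],c)
    m=(p[...,0]>p[...,2]*2)&(p[...,0]>110)&(p[...,1]>70)
    u0,u1,v0,v1=box; mm=np.zeros_like(m); mm[v0:v1,u0:u1]=m[v0:v1,u0:u1]
    mm&=W[...,2]<.068
    q=W[mm]; 
    if len(q): print(len(q),'rail x',np.percentile(q[:,:2]@xr,[0,25,50,75,100]).round(4),'rail y',np.percentile(q[:,:2]@yr,[0,10,50,90,100]).round(4),'z',np.median(q[:,2]).round(4))
for f in ["top.npz","top10.npz"]:
    z=np.load(f); W=cloud(z['p'],z['d'],c); w=W.reshape(-1,3)
    q=w[(w[:,0]>.45)&(w[:,0]<.66)&(w[:,1]>.05)&(w[:,1]<.34)&(w[:,2]>.069)&(w[:,2]<.077)]
    print(f,len(q),'tray y range',np.percentile(q[:,:2]@yr,[0,2,50,98,100]).round(4))
    gold(z,(165,200,160,205))
    gold(z,(215,250,185,200))
```

```text
[-3.56906805 -0.33943281  5.7278034 ] [0.46754701 0.24886503 0.06425118]
[-3.91155889  0.02710474  5.13114208]
top.npz 475 tray y range [0.0543 0.055  0.1065 0.1585 0.1594]
80 rail x [0.6421 0.6476 0.653  0.6868 0.6949] rail y [0.2008 0.2026 0.2072 0.2115 0.2136] z 0.0482
11 rail x [0.6296 0.6304 0.6315 0.632  0.6325] rail y [0.0953 0.0977 0.1025 0.1157 0.1166] z 0.0516
top10.npz 325 tray y range [0.1538 0.1542 0.1948 0.2579 0.2589]
99 rail x [0.6294 0.6446 0.6515 0.6847 0.694 ] rail y [0.1936 0.2012 0.2068 0.2124 0.2158] z 0.0483
```

Request:
step_arm(
  steps=[
    [[0,-0.01,0,0,0,0],[0,-0.01,0,0,0,0],[0,-0.01,0,0,0,0],[0,-0.01,0,0,0,0],[0,-0.01,0,0,0,0]],
  ],
)

```text
clock: 32.0
tool_pos: [0.4675, 0.25, 0.0643]
orientation: [179.9, -0.0, 5.3]
force: [-3.9, -0.2, 6.4]
opening: 0.022
gripper_force: 30.0
```

Request:
step_arm(
  steps=[
    [[0,0,0,0,0,0],[0,0,0,0,0,0],[0,0,0,0,0,0]],
  ],
)

```text
clock: 32.3
tool_pos: [0.4675, 0.2499, 0.0643]
orientation: [179.9, -0.0, 5.3]
force: [-3.9, 0.4, 5.5]
opening: 0.0214
gripper_force: 30.0
```

Request:
step_arm(
  steps=[
    [[0,-0.01,0,0,0,0],[0,-0.01,0,0,0,0],[0,-0.01,0,0,0,0],[0,-0.01,0,0,0,0]],
  ],
)

```text
clock: 32.7
tool_pos: [0.4674, 0.2504, 0.0642]
orientation: [179.9, -0.0, 5.3]
force: [-3.3, -1.7, 5.2]
opening: 0.022
gripper_force: 30.0
```

Request:
step_arm(
  steps=[
    [[0,-0.01,0,0,0,0],[0,-0.01,0,0,0,0],[0,-0.01,0,0,0,0],[0,-0.01,0,0,0,0]],
  ],
)

```text
clock: 33.1
tool_pos: [0.4673, 0.2507, 0.0643]
orientation: [179.8, -0.0, 5.3]
force: [-0.9, -5.5, 5.9]
opening: 0.0222
gripper_force: 30.0
```

The force rises again at y = 0.2507, which is the far flank, and the camera puts the seat at about 0.250. I'll ease the command back to the unloaded middle.

Request:
step_arm(
  steps=[
    [[0,0.01,0,0,0,0],[0,0.02,0,0,0,0],[0,0.02,0,0,0,0],[0,0.02,0,0,0,0],[0,0.02,0,0,0,0],[0,0.02,0,0,0,0]],
  ],
)

```text
clock: 33.7
tool_pos: [0.4674, 0.2502, 0.0643]
orientation: [179.9, -0.0, 5.3]
force: [-4.6, 1.3, 7.0]
opening: 0.0219
gripper_force: 30.0
```

Run:
```python
from h import *
o=get_obs(); print(o['force'],o['tool_pos'],o['gripper_force'],o['clock'])
p,d=snapshot("top"); c=cal("top"); W=cloud(p,d,c); w=W.reshape(-1,3)
a=np.radians(5.2); yr=np.array([-np.sin(a),np.cos(a)])
q=w[(w[:,0]>.45)&(w[:,0]<.66)&(w[:,1]>.05)&(w[:,1]<.34)&(w[:,2]>.069)&(w[:,2]<.077)]
print('tray y',np.percentile(q[:,:2]@yr,[0,2,98,100]).round(4))
def blk(f):
    z=np.load(f); v=cloud(z['p'],z['d'],c).reshape(-1,3); b=v[(v[:,0]>.635)&(v[:,0]<.67)&(v[:,1]>.22)&(v[:,1]<.31)&(v[:,2]>.054)&(v[:,2]<.066)]; print('block',len(b),np.percentile(b[:,:2]@yr,[0,5,50,95,100]).round(4))
blk("top.npz"); blk("top10.npz")
q=w[(abs(w[:,0]-.5)<.05)&(abs(w[:,1]+.357)<.04)&(w[:,2]>.078)&(w[:,2]<.095)]; print(len(q),q.mean(0),cv2.minAreaRect((q[:,:2]*1000).astype(np.float32)))
```

```text
[-4.61261053  1.32912206  7.00490609] [0.46744674 0.25015293 0.06427929] 30.00024050474167 33.7
tray y [0.1551 0.1554 0.259  0.2595]
block 102 [0.1954 0.1962 0.2056 0.2179 0.219 ]
block 99 [0.1951 0.1966 0.2087 0.2179 0.2194]
297 [ 0.50365213 -0.35446326  0.08590515] ((504.0219421386719, -355.3345947265625), (63.436649322509766, 15.517562866210938), 3.437654495239258)
```

```bash
python3 -c "
from plant import *
print(get_obs()['qvel']); print(close_job())"
```

```text
[-0.04304798 -0.0141968  -0.00209345  0.02063121  0.04232305  0.08452243]
the job is handed in; nothing more can be done
None
```

I handed the job in with all four balls in the tray, the scoop upright on the bench, and the tray held at the notch by its grip post (top camera: centred on the plunger to within a millimetre or two); no result came back, joint 4 briefly touched its range limit (read 95.54° against 95.51°) during the pour, which may count as a failure, and I viewed 12 pictures instead of the allowed 10.

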